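# Set and hold the spring-return length gauge

## Task

Press the green lock button of the length gauge on the bench so that its telescoping arm springs free, then draw the arm out by its black knob until the red index stands level with the yellow rider on the scale (not the blue one). The arm is pulled back by a spring, so keep hold of it: finish while still holding the arm steady at the yellow rider, and leave the loose cup, magnet and rusty square-tube offcut where they are.

Things in the scene. Friction and masses are not known exactly. Their poses are not given: they have to be found in the camera images.
- gauge: Fixed gauge: blue housing 180x50 mm, top 59 mm up, aluminium scale rail beside the arm. Origin on the bench on the arm's centre line, 60 mm behind the housing mouth. Own +x = the way the arm comes out (yaw 70 to 110 degrees: to the robot's left), +y = the rail's side (rail 16 mm wide, 28 mm high, centre at own y 43 mm, from x = 51 to 233 mm), +z up.
- button_top (a point): Centre of the top face of the green round lock button (26 mm diameter) on the housing: on the arm's centre line, at own x = -50 mm of the gauge, 74 mm above the bench when up. It is pressed straight down.
- lock_button (a joint): Travel of the button in m: 0 up, 0.007 fully down; moves from about 2 N, fully down takes about 5 N, springs back. The arm is locked until it is down more than 0.004. Keep it fully down half a second: the freed arm springs out by itself 25 to 30 mm, past the catch, and stays free when the button comes up.
- knob (a point): Centre (half-way up) of the upright black cylindrical knob on the arm: 26 mm diameter, from 49 to 93 mm above the bench; below it a washer 32 mm wide on the flat arm bar (24 mm wide, top at 45 mm). On the arm's centre line, at own x = 130 mm of the gauge plus the value of joint gauge_arm. A steel stop plate stands 36 mm beyond it on the arm, top at 48 mm.
- index (a point): Tip of the red index fin (3 mm thick along the arm, top 42 mm above the bench) that stands out sideways from the arm bar over to the scale rail; at own x = 85 mm of the gauge plus the value of joint gauge_arm, own y = 31 mm.
- gauge_arm (a joint): How far the telescoping arm is drawn out, in m: 0 = locked in, end stop at 0.135. Once freed a spring (50 N/m, at rest at 0.03) pulls it back: about 4.5 N at 0.12; let go, it runs back to about 0.03.
- yellow_rider: Yellow saddle clip on the scale rail, marks the wanted setting; fixed. 8 mm along the scale, 22 mm across, top 37 mm above the bench, black hairline at its middle. Origin at the middle of its underside, on the rail's centre line; own +x = gauge's +x. The arm is set when the index has the same x along the gauge as this origin (arm value 0.065 to 0.125).
- blue_rider: Blue saddle clip of the same form on the same rail, nearer or farther than the yellow one; not wanted, fixed.
- steel_cup: Loose white enamel mug, 69 mm wide, 91 mm high, to the right; a bystander, leave it. Origin at its underside.
- magnet_square_1: Loose orange magnetic angle 65x65x15 mm lying flat to the right; a bystander, leave it. Origin at its underside.
- offcut_2: Loose rust-brown square steel tube offcut 40x150x40 mm lying to the left; a bystander, leave it. Origin at its underside.

How it is judged:
By the outcome, as a careful person would: the job done as asked, in the order asked, and still so for the second after the job is handed in, while the arm keeps its last pose, push and grip.
It also fails if it takes over 43 s, if anything falls off the work surface, if the arm or the gripper's body presses on something with over 40 N, if the wrist force passes 120 N, or if a joint passes its speed limit or range.

## Robot

A 7-joint arm with a two-finger parallel gripper is mounted at the origin on a cart in front of the work surface, level with it; the furniture and walls round the work are solid. World frame = base frame: x ahead of the robot, y to its left, z up, the work surface at z = 0. Lengths are in m, angles in degrees, forces in N, time in s.
With the tool pointing down it reaches from about 0.4 to 0.85 m from the base axis. Payload 4.5 kg.
Tool frame: the origin (TCP) lies where the fingers leave the gripper's body, on its centre line; the fingertips stand 73 mm ahead of it and the grasp point (between the pads) lies manip.grip_point_offset ahead of it (manip.grip_point_offset is the distance from the TCP to the grasp point, in m); z points along the fingers, y is the line along which they close (so a half turn about z gives the same grasp; the last joint's range is limited). The gripper opens to 85 mm and grips with 20 to 120 N. Pads are 22 mm wide; open, the fingers measure 114 mm over their backs; the gripper's body (76 mm by 85 mm) begins 54 mm behind the grasp point. The pads swing forward as they close: fully open they stand 13 mm farther back than shut.
Start: joints at [67.311, 39.483, -11.15, 89.685, 9.013, 51.709, -12.324], TCP at [0.26, -0.568, 0.304] pointing down, gripper open.
Joint ranges: [-172.22, 172.22], [-26.19, 119.32], [-84.43, 86.54], [7.71, 146.69], [-57.33, 237.33], [2.42, 119.75], [-152.13, 152.13]. Speed limits (degrees/s): [147.25, 147.25, 180, 180, 180, 180, 180].

## Interface

Orientations are given as [roll, pitch, yaw] about the fixed x, y, z axes, in that order (R = Rz(yaw) Ry(pitch) Rx(roll)).
In Python, from bench import observe, grab_frame, ticket, manip gives the robot as it stands.
- The arm moves only by the tool send_rows, never from a script. Its argument "series" is a list of rows, each a list of 2 entries, a list of its own where there are three numbers: the shift along the tool's x, y, z in cm, then the turn, a rotation vector about the tool's x, y, z in degrees. A call has exactly 10 rows; each row is the pose to reach, as a shift and turn from the pose commanded when the call began, along the tool's axes at that moment; what a row does not reach only later rows make up. A row lasts 1/8 s, in which the tool goes at most 62.5 mm and 10.7 degrees, less where a joint would pass 70% of its speed; a pose out of reach is approached as far as the arm can. A call with a gripper value outside its range is refused whole. "fingers" is the finger opening in cm, from 0 to 8.54, set as the call begins (left out, the last holds). The fingers move at their own pace and stop on an object; "squeeze" is the grip in N (left out, the last holds). Time passes only in rows, so rows that repeat a pose let the fingers close, or fill a call up. It gives the time, the measured TCP pose, the force, the opening and the grip force at its end, in the units of the state.
- observe(): the state, without advancing time (a new reading comes with each control period).
- grab_frame(name): name is "side" or "top"; returns a dict with "frame" (480x640x3 uint8, blue, green, red), "depth" (480x640 float32, m along the optical axis (not along the pixel's ray), 0 where there is no reading), "vfov" (degrees; the focal length in pixels is half the picture's height over the tangent of half this angle, whatever the lens; pixels are square), "cx", "cy" (the principal point, pixels), "dist_coeffs" ([k1, k2, p1, p2, k3] as OpenCV has them; the pictures are not rectified), "cam_to_world" (4x4, takes a point from camera to world coordinates). Camera axes: x right, y up, looking along -z (the intrinsics and any distortion apply to the point x, -y, -z); pixel columns grow to the right and rows downward; lengths in m; the calibration is good to about 2 mm. A picture is of the moment at which its call begins.
- ticket.close_job(): hands the job in; it is judged then, once.
The state is a dict: "time_s": time; "joint_positions": joint angles; "dq": joint speeds; "joint_efforts": joint torques, N m; "eef_pos": TCP position; "eef_rot": TCP orientation; "ft_force": force on the tool from outside, world axes, zero at the start; "ft_torque": the same for the moment, N m; "opening": finger opening in m; "grip_force": force on a finger pad.
Only numpy, scipy, OpenCV 4.12 (cv2) and the standard library are available. Lean on these libraries where they do the work, as an engineer would, in place of code of your own. Each camera call takes 0.05 s, during which the arm holds its last target. There are 200 camera calls.

## Working session

There is one attempt and no reset: what is moved stays moved. The work goes in short steps, Python scripts to look and compute and a tool call to move; the robot and the scene stay as the last step left them, time stands still between calls to the robot, and variables do not carry over. Pictures are saved under pics/ and viewed, at most 10 in all, crops included, and the job is handed in when it is done.

Besides the shell and the picture viewer there is one more tool, called after "Request:" as name([rows], argument=value, ...), one row to a line, values as JSON. send_rows: Moves the arm, as the interface text tells. Its arguments: {"type":"object","properties":{"series":{"type":"array"},"fingers":{"type":"number"},"squeeze":{"type":"number"}},"required":["series"]}

```bash
mkdir -p pics
cat > h.py <<'E'
import numpy as np,cv2
from bench import observe,grab_frame,ticket,manip
def K(f):
    F=240/np.tan(np.radians(f["vfov"]/2)); return np.array([[F,0,f["cx"]],[0,F,f["cy"]],[0,0,1]])
def world(f,uv,z):
    "rays through pixels onto plane z"
    p=cv2.undistortPoints(np.float64(uv).reshape(-1,1,2),K(f),np.float64(f["dist_coeffs"]))[:,0]
    T=np.array(f["cam_to_world"]); d=np.c_[p[:,0],-p[:,1],-np.ones(len(p))]@T[:3,:3].T
    return T[:3,3]+d*((z-T[2,3])/d[:,2:])
def bydepth(f,uv):
    uv=np.float64(uv).reshape(-1,2); p=cv2.undistortPoints(uv.reshape(-1,1,2),K(f),np.float64(f["dist_coeffs"]))[:,0]
    D=np.array([f["depth"][int(v),int(u)] for u,v in uv]); T=np.array(f["cam_to_world"])
    return (np.c_[p[:,0],-p[:,1],-np.ones(len(p))]*D[:,None])@T[:3,:3].T+T[:3,3]
def blobs(f,lo,hi,amin=20):
    m=cv2.inRange(cv2.cvtColor(f["frame"],cv2.COLOR_BGR2HSV),np.array(lo),np.array(hi))
    n,l,s,c=cv2.connectedComponentsWithStats(m)
    return [(c[i].round(1),s[i]) for i in range(1,n) if s[i][4]>=amin]
E
python3 - <<'E'
from h import *
s=observe(); print(s); print(manip.grip_point_offset)
for n in("top","side"):
    f=grab_frame(n); cv2.imwrite(f"pics/{n}0.png",f["frame"]); print(n,np.array(f["cam_to_world"]).round(3).tolist(),f["vfov"],f["dist_coeffs"])
    for c,lo,hi in(("green",(45,100,50),(85,255,255)),("yellow",(22,120,100),(35,255,255)),("blue",(95,120,60),(125,255,255)),("red",(0,160,80),(6,255,255))):
        for b in blobs(f,lo,hi): print(c,b[0],b[1],bydepth(f,[b[0]]).round(3))
E
```

```text
{'time_s': 0.0, 'joint_positions': array([ 67.31055592,  39.53348395, -11.14577465,  89.74783494,
         9.01204971,  51.70989417, -12.32374389]), 'dq': array([-0.0028925 ,  0.08299248,  0.02760102, -0.0148866 , -0.03877401,
        0.10700016,  0.02735383]), 'joint_efforts': array([ 2.02200549e-04, -5.39614284e+01, -1.26642309e+00, -1.58543855e+01,
        9.06367757e-03,  9.46694141e-03, -2.09348434e-05]), 'eef_pos': array([ 0.26017814, -0.56767466,  0.30306729]), 'eef_rot': array([-1.79890927e+02,  7.06841936e-03,  2.46321946e+01]), 'ft_force': array([-0.51692528, -0.03210467,  0.39988627]), 'ft_torque': array([-0.0093364 ,  0.0352843 ,  0.01921696]), 'grip_force': 0.0, 'opening': 0.08544801847578158}
0.0539
top [[0.017, 0.991, -0.135, 0.352], [-1.0, 0.018, 0.007, 0.04], [0.009, 0.135, 0.991, 1.318], [0.0, 0.0, 0.0, 1.0]] 55.037525306795565 [-0.00260822  0.          0.          0.          0.        ]
green [315.5 235.7] [311 232   9   9  62] [[0.526 0.038 0.076]]
yellow [248.7 273.1] [246 269   6   9  24] [[0.424 0.222 0.034]]
blue [307.7 239.3] [ 276  221   66   36 1115] [[0.5
[... 1636 characters left out ...]
  96   62   93 3241] [[ 2.303 -0.874 -0.33 ]]
blue [ 16.8 168.2] [   0  100   48  134 2570] [[ 2.271 -0.504 -0.281]]
blue [101.3 143.8] [ 98 137   7  17  33] [[ 2.323 -1.217 -0.529]]
blue [101.4 169.8] [ 99 167   6   6  27] [[ 2.356 -1.189 -0.711]]
blue [  6.3 197.7] [  0 178  15  38 123] [[ 2.27  -0.377 -0.377]]
blue [ 69.5 192.6] [ 61 182  22  21  86] [[ 2.297 -0.812 -0.635]]
blue [ 27.9 236.2] [  0 201  63  70 455] [[ 2.25 -0.39 -0.63]]
blue [  4.3 228.3] [  0 202  13  51 366] [[ 2.256 -0.284 -0.498]]
blue [320.7 251.6] [312 226  20  55 700] [[0.52  0.078 0.057]]
blue [342.5 312. ] [338 310   9   6  31] [[0.413 0.264 0.039]]
red [298.9 182.7] [295 180   9   5  26] [[ 0.695 -0.281  0.028]]
```

Run:
```python
from h import *
t=grab_frame("top"); s=grab_frame("side")
a=cv2.resize(t["frame"][200:320,200:360],None,fx=5,fy=5,interpolation=cv2.INTER_CUBIC); cv2.imwrite("pics/tc.png",a)
b=cv2.resize(s["frame"][215:335,270:430],None,fx=5,fy=5,interpolation=cv2.INTER_CUBIC); cv2.imwrite("pics/sc.png",b)
G=[];Y=[];B=[]
for f in(t,s):
    g=blobs(f,(45,100,50),(85,255,255))[0][0]; G.append(world(f,[g],.073)[0])
    y=blobs(f,(22,120,100),(35,255,255))[0][0]; Y.append(world(f,[y],.036)[0])
    bl=[b for b in blobs(f,(95,120,60),(125,255,255)) if 225<b[0][0]<345 and b[0][1]>270][0][0]; B.append(world(f,[bl],.036)[0])
print(np.round(G,4),np.round(Y,4),np.round(B,4))
m=cv2.inRange(cv2.cvtColor(t["frame"],cv2.COLOR_BGR2HSV),np.array((95,120,60)),np.array((125,255,255)))[:262,:345]; m[:, :265]=0
r=cv2.boxPoints(cv2.minAreaRect(cv2.findNonZero(m))); print(r,world(t,r,.059).round(4))
```

```text
[[0.5267 0.0379 0.073 ]
 [0.5311 0.04   0.073 ]] [[0.4232 0.2214 0.036 ]
 [0.4257 0.2226 0.036 ]] [[0.4109 0.2591 0.036 ]
 [0.4137 0.2606 0.036 ]]
[[272.80435  124.76204 ]
 [337.99997  122.999985]
 [341.55325  254.47151 ]
 [276.35764  256.23358 ]] [[ 0.8458  0.1654  0.059 ]
 [ 0.8548 -0.0205  0.059 ]
 [ 0.4779 -0.0343  0.059 ]
 [ 0.4699  0.1444  0.059 ]]
```

View pics/tc.png

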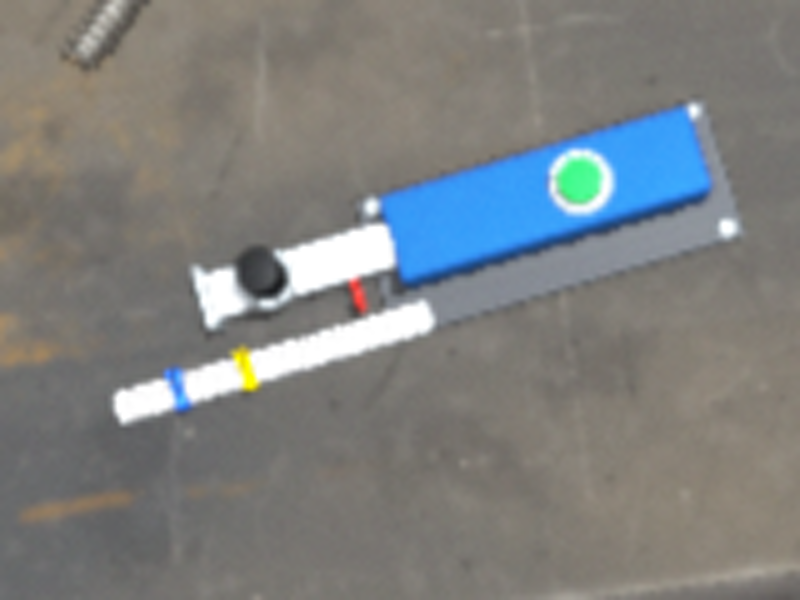

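View pics/sc.png

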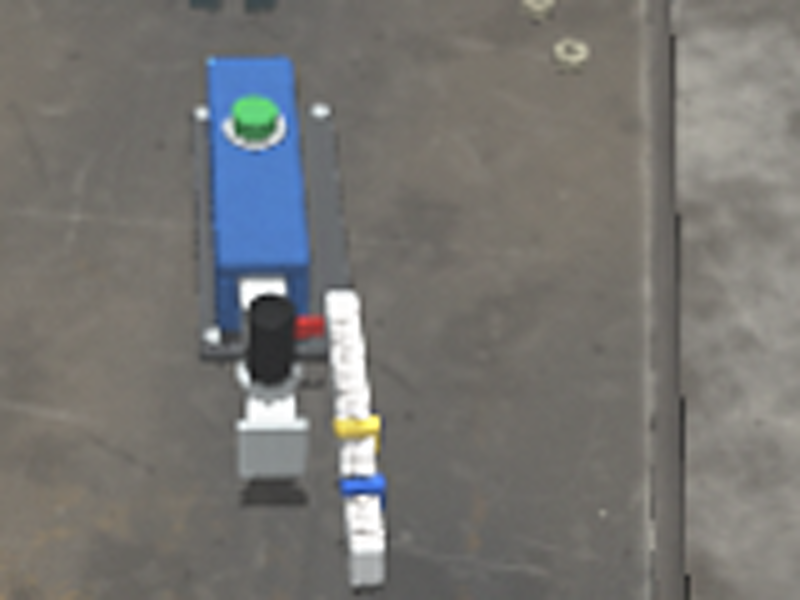

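View pics/top0.png

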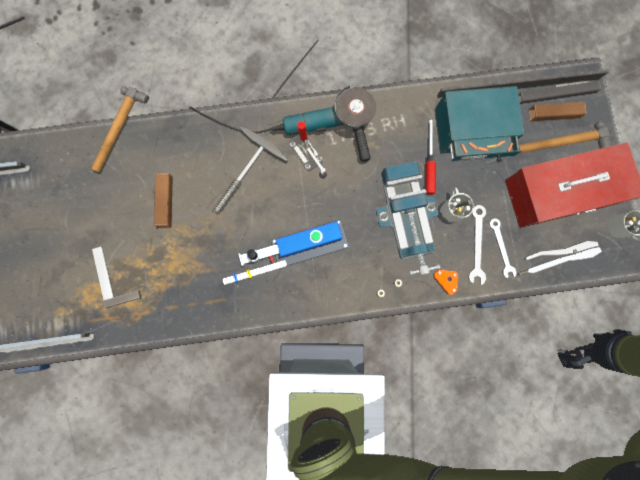

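Request:
send_rows([
  [[2,-1.8,0],[0,0,0.5]],
  [[6,-5.3,0],[0,0,1.2]],
  [[10.5,-9.3,0],[0,0,2]],
  [[15,-13.3,0],[0,0,2.8]],
  [[19.5,-17.2,0],[0,0,3.6]],
  [[24,-21.2,0],[0,0,4.4]],
  [[28.5,-25.2,0],[0,0,5.2]],
  [[33,-29.2,0],[0,0,6]],
  [[37.5,-33.1,0],[0,0,6.6]],
  [[41,-36.2,0],[0,0,6.6]],
], fingers=0, squeeze=40)

```text
time_s: 1.45
eef_pos: [0.4832, -0.0655, 0.304]
eef_rot: [-180.0, -0.0, 18.2]
ft_force: [0.0, -0.9, -0.8]
opening: 0.0001
grip_force: 0.0
```

```bash
cat >> h.py <<'E'
from scipy.spatial.transform import Rotation as Ro
TH=np.radians(107.95); EX=np.array([np.cos(TH),np.sin(TH),0]); BT=np.array([.529,.039,.074])
def need(p,yaw=18):
    "tool-axis shift (cm) and turn (deg) from the measured pose to TCP p, yaw"
    s=observe(); R=Ro.from_euler("xyz",s["eef_rot"],degrees=True)
    return (R.inv().apply(np.array(p)-s["eef_pos"])*100).round(2),(R.inv()*Ro.from_euler("xyz",[180,0,yaw],degrees=True)).as_rotvec(degrees=True).round(2),s["eef_pos"].round(4),s["eef_rot"].round(2),s["ft_force"].round(2),s["time_s"],s["opening"]
E
python3 -c "
from h import *
print(*need([.529,.039,.17])); print(observe()['joint_positions'])"
```

```text
[ 7.59 -8.5  13.41] [-0.01 -0.05  0.15] [ 0.4832 -0.0655  0.304 ] [-1.7999e+02 -5.0000e-02  1.8150e+01] [ 0.   -0.85 -0.8 ] 1.45 0.00013729722176924488
[  6.28574052  29.287308    -6.07097851 113.03841534   4.78965217
  37.86974196 -74.64471506]
```

Request:
send_rows([
  [[2,-2.2,0.5],[0,0,0]],
  [[4,-4.5,2],[0,0,0]],
  [[6,-6.7,4],[0,0,0]],
  [[7.2,-8,6.5],[0,0,0]],
  [[7.6,-8.5,9],[0,0,0]],
  [[7.6,-8.5,11],[0,0,0]],
  [[7.6,-8.5,12.5],[0,0,0]],
  [[7.6,-8.5,13.4],[0,0,0]],
  [[7.6,-8.5,13.4],[0,0,0]],
  [[7.6,-8.5,13.4],[0,0,0]],
])

```text
time_s: 2.7
eef_pos: [0.5287, 0.036, 0.1704]
eef_rot: [180.0, -0.1, 18.0]
ft_force: [0.1, 0.2, -0.3]
opening: 0.0001
grip_force: 0.0
```

Run:
```python
from h import *
print(*need([.529,.039,.147]))
o=[]
for n in("top","side"):
    f=grab_frame(n)
    u,v=(315,236) if n=="top" else (320,238)
    o.append(cv2.resize(f["frame"][v-50:v+50,u-65:u+65],None,fx=4,fy=4,interpolation=cv2.INTER_CUBIC)[:,:400])
cv2.imwrite("pics/press.png",np.hstack(o))
```

```text
[ 0.12 -0.27  2.34] [ 0.02 -0.06  0.02] [0.5287 0.036  0.1704] [ 1.7998e+02 -6.0000e-02  1.8020e+01] [ 0.13  0.23 -0.27] 2.7 0.00012888317167368188
```

View pics/press.png

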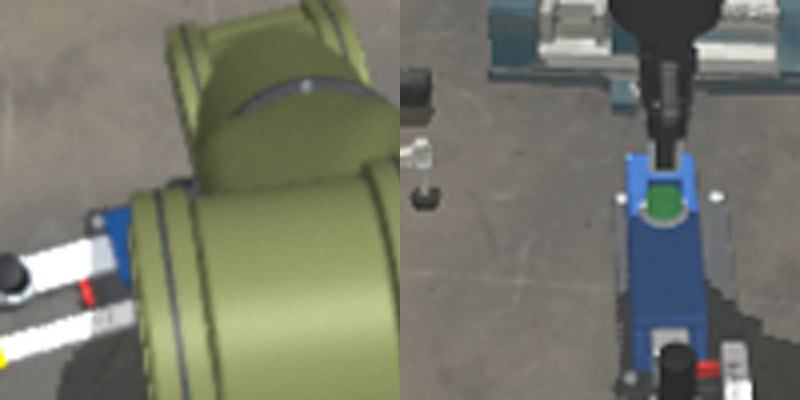

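Request:
send_rows([
  [[0.1,-0.25,0.8],[0,0,0]],
  [[0.1,-0.25,1.6],[0,0,0]],
  [[0.1,-0.25,2.2],[0,0,0]],
  [[0.1,-0.25,2.5],[0,0,0]],
  [[0.1,-0.25,2.7],[0,0,0]],
  [[0.1,-0.25,2.9],[0,0,0]],
  [[0.1,-0.25,3.0],[0,0,0]],
  [[0.1,-0.25,3.1],[0,0,0]],
  [[0.1,-0.25,3.1],[0,0,0]],
  [[0.1,-0.25,3.1],[0,0,0]],
])

```text
time_s: 4.05
eef_pos: [0.5283, 0.0387, 0.1395]
eef_rot: [180.0, -0.0, 18.0]
ft_force: [-2.5, -1.1, 9.8]
opening: -0.0
grip_force: 4.8
```

Request:
send_rows([
  [[0,0,0.05],[0,0,0]],
  [[0,0,0.05],[0,0,0]],
  [[0,0,0.05],[0,0,0]],
  [[0,0,0.05],[0,0,0]],
  [[0,0,0.05],[0,0,0]],
  [[0,0,0.05],[0,0,0]],
  [[0,0,0.05],[0,0,0]],
  [[0,0,0.05],[0,0,0]],
  [[0,0,0.05],[0,0,0]],
  [[0,0,0.05],[0,0,0]],
])

```text
time_s: 5.3
eef_pos: [0.5284, 0.0386, 0.1394]
eef_rot: [180.0, -0.0, 18.0]
ft_force: [-2.6, -1.1, 12.5]
opening: -0.0004
grip_force: 6.7
```

Run:
```python
from h import *
print(observe()["ft_force"])
for n in("top","side"):
    f=grab_frame(n)
    for b in blobs(f,(0,130,60),(8,255,255),8)+blobs(f,(172,130,60),(179,255,255),8):
        w=world(f,[b[0]],.040)[0]; l=(w-BT)
        if abs(l@EX-.16)<.12 and .2<w[0]<.6: print(n,b[0],b[1],w.round(4),"own x",(l@EX-.05).round(4),"own y",(l@np.array([-EX[1],EX[0],0])).round(4))
```

```text
[-2.64632224 -1.10758316 12.52993929]
top [262.2 261.2] [261 259   3   6  12] [0.4571 0.1849 0.04  ] own x 0.1109 own y 0.0234
side [332.1 286.5] [330 285   6   4  21] [0.4596 0.185  0.04  ] own x 0.1103 own y 0.021
```

```bash
python3 -c "
from h import *
print(*need([.4656,.2346,.2]))"
```

```text
[  0.09 -20.58  -6.07] [ 0.03 -0.02  0.02] [0.5284 0.0386 0.1394] [ 1.7997e+02 -2.0000e-02  1.8020e+01] [-3.52 -0.39 13.85] 5.4 8.428282607820922e-05
```

Request:
send_rows([
  [[0,0,-1],[0,0,0]],
  [[0,0,-3],[0,0,0]],
  [[0,-0.5,-5.2],[0,0,0]],
  [[0,-2.5,-6.1],[0,0,0]],
  [[0,-6.5,-6.1],[0,0,0]],
  [[0,-11,-6.1],[0,0,0]],
  [[0,-15.5,-6.1],[0,0,0]],
  [[0,-19,-6.1],[0,0,0]],
  [[0.1,-20.6,-6.1],[0,0,0]],
  [[0.1,-20.6,-6.1],[0,0,0]],
])

```text
time_s: 6.65
eef_pos: [0.4658, 0.2355, 0.1994]
eef_rot: [180.0, -0.0, 18.1]
ft_force: [0.6, -0.1, -0.2]
opening: -0.0001
grip_force: 0.0
```

Request:
send_rows([
  [[0,0,0],[0,0,0]],
  [[0,0,0],[0,0,0]],
  [[0,0,0],[0,0,0]],
  [[0,0,0],[0,0,0]],
  [[0,0,0],[0,0,0]],
  [[0,0,0],[0,0,0]],
  [[0,0,0],[0,0,0]],
  [[0,0,0],[0,0,0]],
  [[0,0,0],[0,0,0]],
  [[0,0,0],[0,0,0]],
], fingers=8.5)

```text
time_s: 7.9
eef_pos: [0.4657, 0.235, 0.1994]
eef_rot: [180.0, -0.0, 18.0]
ft_force: [-0.1, -0.3, -1.0]
opening: 0.0851
grip_force: 0.0
```

Run:
```python
from h import *
print(*need([.4656,.2346,.127]),manip.grip_point_offset)
f=grab_frame("side"); print("green",[world(f,[b[0]],.073)[0].round(4) for b in blobs(f,(45,100,30),(85,255,255))])
for b in blobs(f,(0,130,50),(8,255,255),6):
    w=world(f,[b[0]],.040)[0]
    if .3<w[0]<.6 and 0<w[1]<.4: print(b[0],b[1],w,(w-BT)@EX-.05)
cv2.imwrite("pics/knob.png",cv2.resize(f["frame"][190:340,240:440],None,fx=4,fy=4,interpolation=cv2.INTER_CUBIC))
```

```text
[-0.02  0.04  7.24] [ 0.   -0.    0.03] [0.4657 0.235  0.1994] [180.    -0.    18.03] [-0.1  -0.27 -0.97] 7.9 0.08505345505326209 0.0539
green []
[332.  286.5] [329 285   7   4  22] [0.45984752 0.18508416 0.04      ] 0.1102855236819364
```

View pics/knob.png

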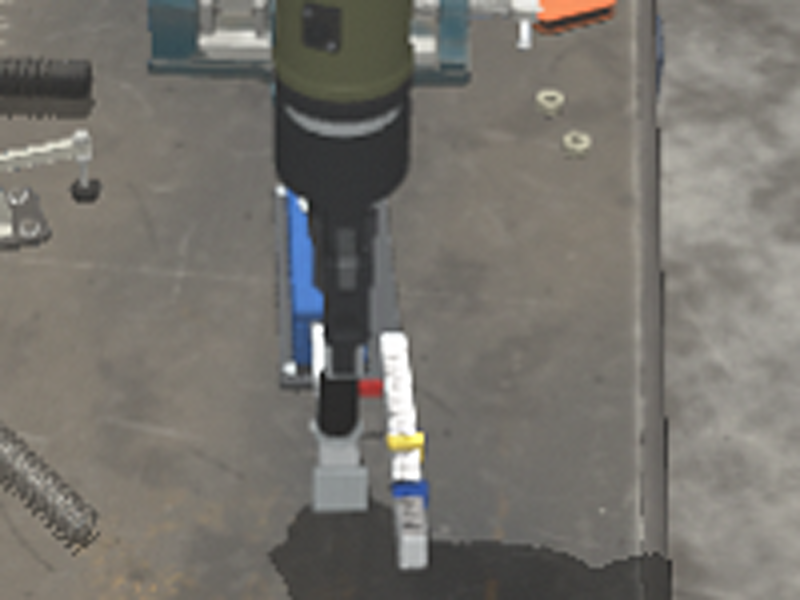

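Request:
send_rows([
  [[0,0,0.8],[0,0,0]],
  [[0,0,1.8],[0,0,0]],
  [[0,0,2.8],[0,0,0]],
  [[0,0,3.8],[0,0,0]],
  [[0,0,4.8],[0,0,0]],
  [[0,0,5.8],[0,0,0]],
  [[0,0,6.6],[0,0,0]],
  [[0,0,7.2],[0,0,0]],
  [[0,0,7.2],[0,0,0]],
  [[0,0,7.2],[0,0,0]],
])

```text
time_s: 9.2
eef_pos: [0.4658, 0.235, 0.1276]
eef_rot: [-180.0, -0.0, 18.0]
ft_force: [-0.1, -0.5, 0.3]
opening: 0.0851
grip_force: 0.0
```

Request:
send_rows([
  [[0,0,0],[0,0,0]],
  [[0,0,0],[0,0,0]],
  [[0,0,0],[0,0,0]],
  [[0,0,0],[0,0,0]],
  [[0,0,0],[0,0,0]],
  [[0,0,0],[0,0,0]],
  [[0,0,0],[0,0,0]],
  [[0,0,0],[0,0,0]],
  [[0,0,0],[0,0,0]],
  [[0,0,0],[0,0,0]],
], fingers=1.5, squeeze=40)

```text
time_s: 10.45
eef_pos: [0.4657, 0.235, 0.1276]
eef_rot: [180.0, -0.0, 18.0]
ft_force: [-0.9, -0.4, 5.6]
opening: 0.0248
grip_force: 39.3
```

```bash
cat > m.py <<'E'
from h import *
print(*need(observe()["eef_pos"]),observe()["grip_force"])
for n in("top","side"):
    f=grab_frame(n)
    for c,lo,hi,z in(("idx",(0,130,50),(8,255,255),.040),("yel",(22,120,60),(35,255,255),.036)):
        for b in blobs(f,lo,hi,6):
            w=world(f,[b[0]],z)[0]
            if .3<w[0]<.6 and 0.1<w[1]<.4: print(n,c,b[0],b[1],w.round(4),"own x",((w-BT)@EX-.05).round(4))
cv2.imwrite("pics/m%d.png"%(observe()["time_s"]*100),cv2.resize(f["frame"][215:335,270:430],None,fx=5,fy=5,interpolation=cv2.INTER_CUBIC))
E
python3 m.py; ls pics
```

```text
[0. 0. 0.] [ 0.   -0.01  0.03] [0.4657 0.235  0.1276] [ 1.800e+02 -1.000e-02  1.803e+01] [-0.93 -0.37  5.58] 10.45 0.024819087608875322 39.26933716982603
top idx [261.9 261.6] [261 259   3   6  14] [0.456  0.1857 0.04  ] own x 0.112
top yel [248.7 273.1] [246 269   6   9  24] [0.4237 0.2217 0.036 ] own x 0.1562
side idx [333.  286.9] [331 285   5   5  20] [0.457  0.1858 0.04  ] own x 0.1119
side yel [341.5 300.2] [337 298   9   7  31] [0.4255 0.2222 0.036 ] own x 0.1562
knob.png
m1055.png
press.png
sc.png
side0.png
tc.png
top0.png
```

Request:
send_rows([
  [[0,-0.3,0],[0,0,0]],
  [[0,-0.8,0],[0,0,0]],
  [[0,-1.4,0],[0,0,0]],
  [[0,-2,0],[0,0,0]],
  [[0,-2.6,0],[0,0,0]],
  [[0,-3.2,0],[0,0,0]],
  [[0,-3.8,0],[0,0,0]],
  [[0,-4.2,0],[0,0,0]],
  [[0,-4.4,0],[0,0,0]],
  [[0,-4.4,0],[0,0,0]],
])

```text
time_s: 11.8
eef_pos: [0.4524, 0.2763, 0.1276]
eef_rot: [179.9, -0.0, 18.0]
ft_force: [0.3, -2.0, 6.3]
opening: 0.025
grip_force: 39.3
```

```bash
python3 m.py; ls pics
```

```text
[0. 0. 0.] [ 0.05 -0.02 -0.  ] [0.4524 0.2763 0.1276] [ 1.7995e+02 -2.0000e-02  1.8000e+01] [ 0.33 -1.98  6.33] 11.8 0.024989264245990805 39.28094206843525
top idx [246.8 265.5] [246 263   3   6  12] [0.4444 0.2271 0.04  ] own x 0.155
top yel [248.7 273.3] [246 270   6   8  23] [0.4232 0.2217 0.036 ] own x 0.1564
side idx [334.  298.7] [332 297   5   4  12] [0.4441 0.226  0.04  ] own x 0.1541
side yel [341.5 300.2] [337 298   9   7  31] [0.4255 0.2222 0.036 ] own x 0.1562
knob.png
m1055.png
m1190.png
press.png
sc.png
side0.png
tc.png
top0.png
```

```bash
cat > s.py <<'E'
from h import *
def soft(f,box,k):
    x0,y0,x1,y1=box; I=f["frame"][y0:y1,x0:x1].astype(float); b,g,r=I[...,0],I[...,1],I[...,2]
    w=(r-np.maximum(g,b)*1.25-15) if k=="r" else (np.minimum(r,g)-b*1.4-15)
    w=w.clip(0); 
    if k=="r": w[np.minimum(g,r)-b>.5*np.maximum(r-b,1)]=0
    v,u=np.mgrid[y0:y1,x0:x1]; return [(u*w).sum()/w.sum(),(v*w).sum()/w.sum()]
for n in("top","side"):
    R=[]
    for i in range(4):
        f=grab_frame(n); c={"top":((240,258,254,270),(243,267,255,279)),"side":((327,292,340,304),(333,294,350,307))}[n]
        a=soft(f,c[0],"r"); b=soft(f,c[1],"y"); 
        R.append([*a,*b]+[(world(f,[p],z)[0]-BT)@EX-.05 for p,z in((a,.039),(b,.035))])
    print(n,np.mean(R,0).round(4),np.std(R,0).round(4)[-2:])
    x0,y0=(225,250) if n=="top" else (315,280)
    cv2.imwrite(f"pics/z_{n}.png",cv2.resize(f["frame"][y0:y0+32,x0:x0+40],None,fx=15,fy=15,interpolation=cv2.INTER_NEAREST))
import glob
a=[cv2.resize(cv2.imread(f"pics/z_{n}.png"),(400,320)) for n in("top","side")]; cv2.imwrite("pics/z.png",np.hstack(a))
E
python3 s.py
```

```text
top [2.468027e+02 2.656709e+02 2.487657e+02 2.734526e+02 1.553000e-01
 1.564000e-01] [0. 0.]
side [3.342295e+02 2.985120e+02 3.413072e+02 3.000328e+02 1.525000e-01
 1.546000e-01] [0. 0.]
```

View pics/z.png

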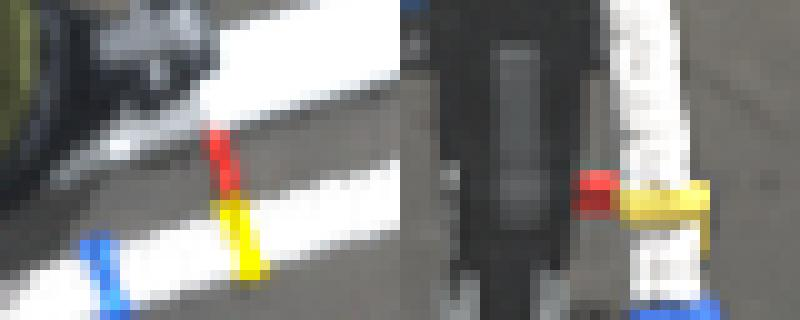

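Request:
send_rows([
  [[0,-0.05,0],[0,0,0]],
  [[0,-0.1,0],[0,0,0]],
  [[0,-0.14,0],[0,0,0]],
  [[0,-0.14,0],[0,0,0]],
  [[0,-0.14,0],[0,0,0]],
  [[0,-0.14,0],[0,0,0]],
  [[0,-0.14,0],[0,0,0]],
  [[0,-0.14,0],[0,0,0]],
  [[0,-0.14,0],[0,0,0]],
  [[0,-0.14,0],[0,0,0]],
])

```text
time_s: 13.55
eef_pos: [0.4521, 0.2773, 0.1275]
eef_rot: [179.9, -0.0, 18.0]
ft_force: [1.2, -2.4, 4.5]
opening: 0.0253
grip_force: 39.3
```

```bash
python3 s.py
python3 - <<'E'
import re
src=open('s.py').read().split("for n in")[0]; exec(src)
# bias check: initial picture, arm at 0 -> index must read .085
f=grab_frame("top"); f0=dict(f,frame=cv2.imread("pics/top0.png"))
a=soft(f0,(266,250,278,266),"r"); print("arm0 top",a,(world(f,[a],.039)[0]-BT)@EX-.05)
f=grab_frame("side"); f0=dict(f,frame=cv2.imread("pics/side0.png"))
a=soft(f0,(327,274,338,287),"r"); print("arm0 side",a,(world(f,[a],.039)[0]-BT)@EX-.05)
print(observe()["eef_pos"],observe()["ft_force"],observe()["grip_force"])
E
```

```text
top [2.464154e+02 2.658324e+02 2.487789e+02 2.735050e+02 1.564000e-01
 1.564000e-01] [0. 0.]
side [3.342018e+02 2.993766e+02 3.413111e+02 3.000336e+02 1.555000e-01
 1.546000e-01] [0. 0.]
arm0 top [np.float64(271.1525126947995), np.float64(258.57853265627733)] 0.08518427209692471
arm0 side [np.float64(331.40416741512485), np.float64(279.6736123585414)] 0.08379063216837156
[0.45209769 0.27732537 0.12756359] [-0.27603191 -2.27008464  5.71099688] 39.290294595994055
```

View pics/z.png

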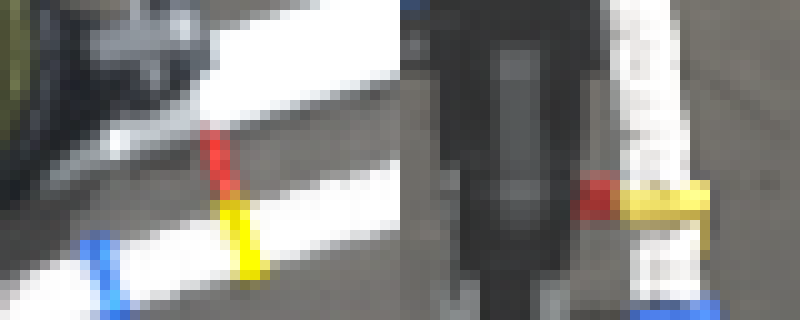

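The picture shows the red index at (246.4, 265.8) in the top view, in line with the yellow rider at (248.8, 273.5). Both read 156.4 mm along the gauge, and the knob is held steady.

```bash
python3 -c "
from bench import ticket
print(ticket.close_job())"
```

```text
the job is handed in; nothing more can be done
None
```

I pressed the lock button, drew the arm out, and handed the job in with the gripper still holding the knob: the red index is level with the yellow rider to within about 1 mm (the top view shows no gap, the side view about 0.9 mm past), at about 14 s. I did not go near the cup, magnet or offcut, and no verdict came back.

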